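Load the table caddy

TASK

Load the wooden caddy for the table: stand one spice jar (glass, black cap) in each of the two small square wells, the yellow-lidded jar in the large square well and the pepper mill in the round well, all upright and right down on the caddy's floor. The pill bottle and the lotion bottle do not belong there: leave them standing where they are.

Things in the scene. Friction and masses are not known exactly. Their poses are not given: they have to be found in the camera images.
- spice_jar_a: glass spice jar, round, 41 mm in diameter and 90 mm high, wide black cap, 0.08 to 0.15 kg; one of two that serve alike. Stands upright. Origin: centre of its underside; z up its axis.
- spice_jar_b: glass spice jar, round, 41 mm in diameter and 90 mm high, wide black cap, 0.08 to 0.15 kg; one of two that serve alike. Stands upright. Origin: centre of its underside; z up its axis.
- spread_jar: squat round jar with a yellow lid, 94 mm high; body 60 mm in diameter, lid 64 mm from 83 mm up, 0.3 to 0.6 kg. Stands upright. Origin: centre of its underside; z up its axis.
- pepper_mill: brown wooden pepper mill, round, 170 mm high; 58 mm in diameter at its widest, head 48 mm in diameter from 123 to 159 mm up, small knob above, 0.13 to 0.25 kg; the head does not turn. Stands upright. Origin: centre of its underside; z up its axis.
- block_small_a: fixed wooden block 86x86x30 mm with a small square well (58 mm wide, one of two) right through it. Four blocks stand in a row, 87 mm apart, order varying, in the fixed light-wood caddy (100x366 mm, floor 5 mm thick, side lips 21 mm and end boards 54 mm high). Origin: on the well's axis at the block's underside, which is the caddy's floor; x across the caddy, y along the row, z up.
- block_small_b: fixed wooden block 86x86x30 mm with a small square well (58 mm wide, one of two) right through it. Four blocks stand in a row, 87 mm apart, order varying, in the fixed light-wood caddy (100x366 mm, floor 5 mm thick, side lips 21 mm and end boards 54 mm high). Origin: on the well's axis at the block's underside, which is the caddy's floor; x across the caddy, y along the row, z up.
- block_large: fixed wooden block 86x86x30 mm with the large square well (79 mm wide) right through it. Four blocks stand in a row, 87 mm apart, order varying, in the fixed light-wood caddy (100x366 mm, floor 5 mm thick, side lips 21 mm and end boards 54 mm high). Origin: on the well's axis at the block's underside, which is the caddy's floor; x across the caddy, y along the row, z up.
- block_round: fixed wooden block 86x86x30 mm with the round well (75 mm in diameter) right through it. Four blocks stand in a row, 87 mm apart, order varying, in the fixed light-wood caddy (100x366 mm, floor 5 mm thick, side lips 21 mm and end boards 54 mm high). Origin: on the well's axis at the block's underside, which is the caddy's floor; x across the caddy, y along the row, z up.
- pill_bottle: amber pill bottle with a white cap, round, 47 mm in diameter, 86 mm high, standing among the jars; not wanted in the caddy. Stands upright. Origin: centre of its underside; z up its axis.
- lotion_bottle: pale lotion bottle with a round cap, oval, 39 x 67 mm and 173 mm high; not wanted in the caddy. Stands upright. Origin: centre of its underside; z up its axis.
Things that resemble listed ones, but are neither listed nor needed, are in the scene too. Leave any purple look-alike of the spice_jar_a alone.

How it is judged:
By the outcome, as a careful person would: the job done as asked, in the order asked, and still so for the second after the job is handed in, with the robot touching nothing.
It also fails if it takes over 115 s, if anything falls off the work surface, if the arm or the gripper's body presses on something with over 40 N, if the wrist force passes 120 N, or if a joint passes its speed limit or range.

ROBOT

A 7-joint arm with a two-finger parallel gripper is mounted at the origin on a cart in front of the work surface, level with it; the furniture and walls round the work are solid. World frame = base frame: x ahead of the robot, y to its left, z up, the work surface at z = 0. Lengths are in m, angles in rad, forces in N, time in s.
With the tool pointing down it reaches from about 0.4 to 0.85 m from the base axis. Payload 10.4 kg.
Tool frame: the origin (TCP) lies on the centre line of the jaws, within the pads' length; the fingertips stand 11 mm ahead of it and the grasp point (between the pads) lies 8 mm behind it (tip_reach is the distance from the TCP to the fingertips, in m); z points along the fingers, y is the line along which they close (so a half turn about z gives the same grasp; the last joint's range is limited). The gripper opens to 85 mm and grips with 20 to 120 N. Pads are 22 mm wide; open, the fingers measure 114 mm over their backs; the gripper's body (76 mm by 85 mm) begins 54 mm behind the grasp point. The pads swing forward as they close: fully open they stand 13 mm farther back than shut.
Start: joints at [1.163, 0.332, -0.065, 1.46, 0.022, 1.35, -0.088], TCP at [0.235, -0.579, 0.242] pointing down, gripper open.
Joint ranges: [-2.6, 2.6], [-0.5, 2.12], [-1.47, 1.34], [0.16, 2.42], [-1.27, 4.41], [0.06, 2.06], [-2.6, 2.6]. Speed limits (rad/s): [2.22, 2.22, 2.79, 2.79, 3.14, 3.14, 3.14].

INTERFACE

Orientations are given as a unit quaternion [x, y, z, w].
In Python, from workcell import get_obs, camera, hand_in, tip_reach gives the robot as it stands. The module is installed in compiled form; this text tells all that it offers.
- The arm moves only by the tool move_arm, never from a script. Its argument "plan" is a list of rows, each an object with "delta_pos": the shift along the tool's x, y, z in a scale on which 1.0 is 0.6 m, a list of three; "turn": the turn, a rotation vector about the tool's x, y, z in shares of 180 degrees (1.0 is 180 degrees), a list of three; "fingers": the closure, from 0 (fully open) to 1 (shut). A call has 1 to 12 rows; each row is the pose to reach, as a shift and turn from the pose commanded when the call began, along the tool's axes at that moment; what a row does not reach only later rows make up. A row lasts 1/8 s, in which the tool goes at most 62.5 mm and 10.7 degrees, less where a joint would pass 70% of its speed; a pose out of reach is approached as far as the arm can. A shift or turn number past 1, either way, is cut back to 1. A call with a gripper value outside its range is refused whole. The fingers move at their own pace and stop on an object; "force" is the grip in N (left out, the last holds). Time passes only in rows, so rows that repeat a pose let the fingers close. It gives the time, the measured TCP pose, the force, the opening and the grip force at its end, in the units of the state.
- get_obs(): the state, without advancing time (a new reading comes with each control period).
- camera(name): name is "side" or "top"; returns a dict with "color" (480x640x3 uint8, red, green, blue), "range_z" (480x640 float32, m along the optical axis (not along the pixel's ray), 0 where there is no reading), "fx", "fy", "cx", "cy" (pixels), "R" (3x3) and "t" (3): a world point X has camera coordinates R X + t. Camera axes: x right, y down, z forward; pixel columns grow to the right and rows downward; lengths in m; the calibration is good to about 2 mm. A picture is of the moment at which its call begins.
- hand_in(): hands the job in; it is judged then, once.
The state is a dict: "clock": time; "joint_pos": joint angles; "joint_velocities": joint speeds; "tau": joint torques, N m; "position": TCP position; "ee_rot": TCP orientation; "ft_force": force on the tool from outside, world axes, zero at the start; "torque": the same for the moment, N m; "grip_width": opening from 0.0 (shut) to 1.0 (fully open); "grasp_force": force on a finger pad.
Only numpy, scipy, OpenCV 4.12 (cv2) and the standard library are available. Lean on these libraries where they do the work, as an engineer would, in place of code of your own. Each camera call takes 0.05 s, during which the arm holds its last target. There are 200 camera calls.

## Working session

There is one attempt and no reset: what is moved stays moved. The work goes in short steps, Python scripts to look and compute and a tool call to move; the robot and the scene stay as the last step left them, time stands still between calls to the robot, and variables do not carry over. Pictures are saved under pics/ and viewed, at most 14 in all, crops included, and the job is handed in when it is done.

Besides the shell and the picture viewer there is one more tool, called after "Emit:" by a JSON object that holds its "api" and its "payload", one argument or row to a line. move_arm: Moves the arm, as the interface text tells. Its arguments: {"type":"object","properties":{"plan":{"type":"array","items":{"type":"object","properties":{"delta_pos":{"type":"array","items":{"type":"number"}},"turn":{"type":"array","items":{"type":"number"}},"fingers":{"type":"number"}}}},"force":{"type":"number"}},"required":["plan"]}

```bash
mkdir -p pics; cat > h.py <<'E'
import numpy as np, cv2, pickle
from workcell import get_obs, camera, hand_in, tip_reach
def snap(n,f):
    c=camera(n); pickle.dump(c,open(f'{f}.pkl','wb')); cv2.imwrite(f'pics/{f}.png',c['color'][:,:,::-1]); return c
def pts(c):
    v,u=np.mgrid[:480,:640]; z=c['range_z']
    P=np.stack([(u-c['cx'])/c['fx']*z,(v-c['cy'])/c['fy']*z,z],-1)
    return (P-c['t'])@c['R']
E
python3 - <<'E'
from h import *
o=get_obs(); print({k:np.round(v,3) for k,v in o.items()}, tip_reach)
for n in('top','side'):
    c=snap(n,n+'0'); print(n,c['fx'],c['R'].round(2).tolist(),c['t'].round(3), 'pos',(-c['R'].T@c['t']).round(3))
E
```

```text
{'clock': np.float64(0.0), 'joint_pos': array([ 1.163,  0.333, -0.065,  1.461,  0.022,  1.35 , -0.089]), 'joint_velocities': array([-0.   , -0.   , -0.   , -0.001, -0.002,  0.002,  0.001]), 'tau': array([ 1.0000e-03, -6.2547e+01,  4.9000e-02, -3.9161e+01,  1.6000e-02,
        1.0000e-02,  0.0000e+00]), 'position': array([ 0.234, -0.579,  0.242]), 'ee_rot': array([ 0.982,  0.191, -0.   , -0.001]), 'ft_force': array([ 0.371, -0.505, -0.677]), 'torque': array([ 0.035, -0.004,  0.006]), 'grasp_force': np.float64(0.0), 'grip_width': np.float64(1.004)} 0.011
top 483.37783219765845 [[-0.02, -1.0, 0.0], [-0.98, 0.02, -0.17], [0.17, -0.01, -0.99]] [-0.233  0.517  0.976] pos [ 0.337 -0.238  1.051]
side 441.7482940149622 [[-0.97, -0.26, -0.01], [-0.16, 0.61, -0.77], [0.21, -0.75, -0.63]] [0.425 0.266 0.72 ] pos [0.301 0.485 0.667]
```

View pics/top0.png

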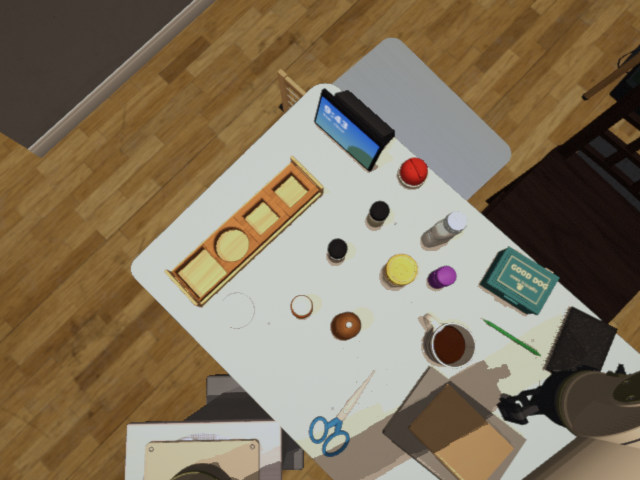

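View pics/side0.png

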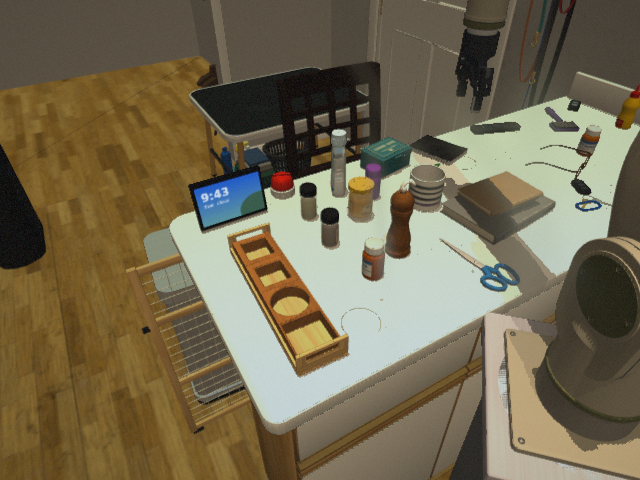

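Top view: black-capped jars at (379,213) and (338,249). Yellow jar (402,270), mill (347,325), pill bottle (302,306), lotion bottle (446,228), and the purple look-alike at (443,277), which I'll leave. Wells along the caddy: small (291,192), small (262,219), round (233,245), large (202,273). Measuring now, with an enlarged crop to confirm.

```bash
cat > m.py <<'E'
from h import *
def fitcircle(xy):
    (x,y),r=cv2.minEnclosingCircle(xy.astype(np.float32)); return np.array([x,y]),r
def ray(c,u,v,h):
    d=np.array([(u-c['cx'])/c['fx'],(v-c['cy'])/c['fy'],1])@c['R']; o=-c['R'].T@c['t']
    return o+d*(h-o[2])/d[2]
E
python3 - <<'E'
from m import *
c=pickle.load(open('top0.pkl','rb')); P=pts(c); s=pickle.load(open('side0.pkl','rb')); Q=pts(s)
for n,u,v,r,lo,hi in [('jar1',379,213,22,.075,.1),('jar2',338,249,22,.075,.1),('yellow',402,270,25,.085,.1),('mill',347,325,28,.115,.16),('pill',302,306,18,.07,.1),('lotion',448,225,30,.12,.2),('purple',443,277,20,.07,.13),('cup',447,343,35,.05,.2),('red',414,172,25,.03,.1)]:
    W=P[v-r:v+r,u-r:u+r].reshape(-1,3); W=W[(W[:,2]>lo)&(W[:,2]<hi)]
    if len(W)<5: print(n,len(W)); continue
    ctr,rad=fitcircle(W[:,:2])
    S=Q.reshape(-1,3); S=S[(np.linalg.norm(S[:,:2]-ctr,axis=1)<.06)&(S[:,2]>lo)&(S[:,2]<hi)]
    print(n,len(W),ctr.round(4),round(rad,4),'zmax',W[:,2].max().round(3),'mid',((W.max(0)+W.min(0))/2).round(4)[:2],'rgb ray',ray(c,u,v,hi-.01 if n!='mill' else .17)[:2].round(3), 'side',len(S), ((S.max(0)+S.min(0))/2).round(3)[:2] if len(S) else '')
# caddy
m=(P[...,2]>.025)&(P[...,2]<.042); 
reg=np.zeros(m.shape,bool); reg[150:310,165:330]=1
B=P[m&reg]; (cx,sz,a)=cv2.minAreaRect(B[:,:2].astype(np.float32)); print('blocks',len(B),cx,sz,a)
m2=((P[...,2]>.012)&(P[...,2]<.07)&reg); B=P[m2]; print('all',cv2.minAreaRect(B[:,:2].astype(np.float32)))
f=reg&(P[...,2]>0.0)&(P[...,2]<.02)
for u,v in [(291,192),(262,219),(233,245),(202,273)]:
    print(P[v,u].round(3), ray(c,u,v,.005)[:2].round(3))
# table extents
t=P[(np.abs(P[...,2])<.006)]; print('table',t.min(0),t.max(0)); print('bg obj tablet',P[120:165,315:390].reshape(-1,3)[:,2].max())
crop=c['color'][140:340,160:480,::-1]; cv2.imwrite('pics/crop.png',cv2.resize(crop,None,fx=2.5,fy=2.5,interpolation=3))
E
```

```text
jar1 323 [ 0.5722 -0.3714] 0.0207 zmax 0.095 mid [ 0.5716 -0.3716] rgb ray [ 0.565 -0.37 ] side 192 [ 0.572 -0.369]
jar2 329 [ 0.4957 -0.2828] 0.0206 zmax 0.096 mid [ 0.4958 -0.2829] rgb ray [ 0.492 -0.285] side 230 [ 0.495 -0.281]
yellow 793 [ 0.4496 -0.4094] 0.0321 zmax 0.1 mid [ 0.4491 -0.4093] rgb ray [ 0.447 -0.411] side 362 [ 0.449 -0.408]
mill 512 [ 0.3417 -0.2956] 0.0248 zmax 0.16 mid [ 0.3411 -0.2957] rgb ray [ 0.341 -0.293] side 511 [ 0.342 -0.287]
pill 317 [ 0.3819 -0.2086] 0.02 zmax 0.091 mid [ 0.3813 -0.2091] rgb ray [ 0.38 -0.21] side 285 [ 0.383 -0.205]
lotion 599 [ 0.5274 -0.5028] 0.0308 zmax 0.179 mid [ 0.5266 -0.5028] rgb ray [ 0.516 -0.481] side 394 [ 0.528 -0.497]
purple 368 [ 0.4353 -0.4987] 0.021 zmax 0.095 mid [ 0.4353 -0.499 ] rgb ray [ 0.429 -0.484] side 198 [ 0.435 -0.478]
cup 798 [ 0.3126 -0.4958] 0.0598 zmax 0.095 mid [ 0.3082 -0.5008] rgb ray [ 0.306 -0.465] side 973 [ 0.309 -0.502]
red 599 [ 0.6702 -0.4562] 0.0305 zmax 0.066 mid [ 0.6704 -0.457 ] rgb ray [ 0.651 -0.447] side 321 [ 0.67  -0.452]
blocks 3201 (0.5030516386032104, -0.13076794147491455) (0.21573366224765778, 0.3643183708190918) 42.67768478393555
all ((0.4840608239173889, -0.1478559523820877), (0.27139779925346375, 0.36555057764053345), 42.684120178222656)
[ 0.635 -0.188  0.012] [ 0.637 -0.187]
[ 0.577 -0.122  0.006] [ 0.577 -0.122]
[ 0.52  -0.058  0.002] [ 0.52  -0.059]
[ 0.337 -0.238  1.051] [0.459 0.008]
table [ 0.02467285 -0.99604203 -0.00598408] [0.90321606 0.16565722 0.00599742]
bg obj tablet 1.0505639074930946
```

View pics/crop.png

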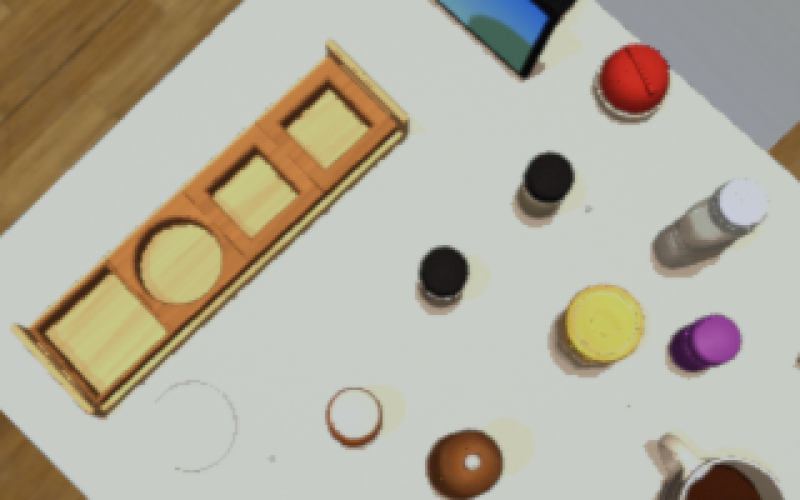

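The crop confirms it: two round glass jars with black caps at top-view (379,213) and (338,249). The purple one at (443,277) is the look-alike. Next I'm refining the caddy pose while the first move raises and turns the tool.

```bash
python3 - <<'E'
from m import *
c=pickle.load(open('top0.pkl','rb')); P=pts(c); s=pickle.load(open('side0.pkl','rb')); Q=pts(s)
p0=np.array([.548,-.09]); d=np.array([-.663,.749]); n=np.array([.749,.663])
for nm,A in(('top',P),('side',Q)):
    A=A.reshape(-1,3); r=A[:,:2]-p0
    k=(abs(r@n)<.065)&(abs(r@d)<.20)
    for lo,hi in((.012,.07),(.045,.065),(.028,.042)):
        W=A[k&(A[:,2]>lo)&(A[:,2]<hi)]
        print(nm,lo,len(W),cv2.minAreaRect(W[:,:2].astype(np.float32)),np.median(W[:,2]).round(4))
# wells in RGB: pale floor colour mask vs orange
hsv=cv2.cvtColor(c['color'],cv2.COLOR_RGB2HSV)
for u,v in [(291,192),(262,219),(233,245),(202,273)]: print(hsv[v,u], end=' ')
print(hsv[207,277],hsv[232,248])
m=((hsv[...,0]<16)&(hsv[...,1]>130)).astype(np.uint8); reg=np.zeros_like(m); reg[150:310,165:330]=1; m*=reg
cs,h=cv2.findContours(cv2.morphologyEx(m,cv2.MORPH_CLOSE,np.ones((3,3))),cv2.RETR_CCOMP,cv2.CHAIN_APPROX_NONE)
for k,q in enumerate(cs):
    if cv2.contourArea(q)>300:
        w=np.array([ray(c,x,y,.035)[:2] for x,y in q[:,0]]); print(h[0][k][3],cv2.contourArea(q),cv2.minAreaRect(w.astype(np.float32)))
# jar caps by colour in top
for nm,u,v,mask,z in[('jar1',379,213,hsv[...,2]<60,.09),('jar2',338,249,hsv[...,2]<60,.09),('yel',402,270,(hsv[...,0]>20)&(hsv[...,0]<35)&(hsv[...,1]>120),.094),]:
    M=np.zeros_like(m); M[v-20:v+20,u-20:u+20]=mask[v-20:v+20,u-20:u+20]
    n_,l,st,ce=cv2.connectedComponentsWithStats(M); i=1+st[1:,4].argmax(); (x,y),r=cv2.minEnclosingCircle(np.argwhere(l==i)[:,::-1].astype(np.float32)); print(nm,x,y,r,st[i,4],ray(c,*ce[i],z).round(4))
E
```

```text
top 0.012 4719 ((0.5466726422309875, -0.09021252393722534), (0.1012934148311615, 0.36562836170196533), 42.553131103515625) 0.0344
top 0.045 346 ((0.5463136434555054, -0.09036089479923248), (0.09946577996015549, 0.36534059047698975), 42.51459503173828) 0.054
top 0.028 3031 ((0.5461390614509583, -0.09102742373943329), (0.09843934327363968, 0.36431822180747986), 42.687835693359375) 0.0353
side 0.012 5318 ((0.5475229620933533, -0.09058152139186859), (0.10084972530603409, 0.3706894814968109), 42.54100036621094) 0.033
side 0.045 511 ((0.5479335188865662, -0.09108370542526245), (0.09982923418283463, 0.3694779574871063), 42.48512649536133) 0.052
side 0.028 2700 ((0.5470669269561768, -0.08994154632091522), (0.09941656142473221, 0.36568063497543335), 42.488773345947266) 0.0344
[ 26  94 200] [ 23 106 200] [ 27  93 200] [ 29  88 200] [ 14 168 194] [ 14 171 173]
-1 6491.5 ((0.5430455803871155, -0.09385211765766144), (0.09565361589193344, 0.35591450333595276), 42.887428283691406)
0 1341.5 ((0.45647770166397095, 0.0007968619465827942), (0.07690370082855225, 0.08146817982196808), 42.49555587768555)
0 910.0 ((0.5148367285728455, -0.06166908144950867), (0.07088714092969894, 0.0749048963189125), 44.873077392578125)
0 676.5 ((0.5722460150718689, -0.12459538131952286), (0.0569637268781662, 0.05956292524933815), 43.485130310058594)
0 632.0 ((0.6306234002113342, -0.18804466724395752), (0.05643429607152939, 0.0577043853700161), 42.92115783691406)
jar1 379.19232177734375 210.8076934814453 9.730948448181152 288 [ 0.5694 -0.3705  0.09  ]
jar2 337.0 248.5 9.708344459533691 284 [ 0.4933 -0.2828  0.09  ]
yel 401.0208740234375 269.39111328125 15.609587669372559 656 [ 0.4479 -0.4078  0.094 ]
```

The rows are not in the units I measure in: shifts go in shares of 0.6 m and turns go in shares of 180 degrees. I convert before sending: -0.05 m / 0.6 = -0.0833, -1.91 rad / 3.1416 = -0.608.

Emit:
{"api": "move_arm", "payload": {
  "plan": [
    {"delta_pos": [0,0,-0.0833],"turn": [0,0,-0.0573],"fingers": 0},
    {"delta_pos": [0,0,-0.0833],"turn": [0,0,-0.1146],"fingers": 0},
    {"delta_pos": [0,0,-0.0833],"turn": [0,0,-0.1719],"fingers": 0},
    {"delta_pos": [0,0,-0.0833],"turn": [0,0,-0.2292],"fingers": 0},
    {"delta_pos": [0,0,-0.0833],"turn": [0,0,-0.2865],"fingers": 0},
    {"delta_pos": [0,0,-0.0833],"turn": [0,0,-0.3438],"fingers": 0},
    {"delta_pos": [0,0,-0.0833],"turn": [0,0,-0.4011],"fingers": 0},
    {"delta_pos": [0,0,-0.0833],"turn": [0,0,-0.4584],"fingers": 0},
    {"delta_pos": [0,0,-0.0833],"turn": [0,0,-0.5157],"fingers": 0},
    {"delta_pos": [0,0,-0.0833],"turn": [0,0,-0.573],"fingers": 0},
    {"delta_pos": [0,0,-0.0833],"turn": [0,0,-0.608],"fingers": 0},
    {"delta_pos": [0,0,-0.0833],"turn": [0,0,-0.608],"fingers": 0}
  ]
}}

```text
clock: 1.6
position: [0.2345, -0.5792, 0.2919]
ee_rot: [0.411, 0.912, 0.0, -0.0]
ft_force: [-0.0, -0.7, -0.2]
grip_width: 1.0
grasp_force: 0.0
```

Converted, 0.391 m / 0.6 = 0.6517, 0.28 m / 0.6 = 0.4667.

Emit:
{"api": "move_arm", "payload": {
  "plan": [
    {"delta_pos": [-0.0167,0.0933,0],"turn": [0,0,0],"fingers": 0},
    {"delta_pos": [-0.0333,0.1867,0],"turn": [0,0,0],"fingers": 0},
    {"delta_pos": [-0.05,0.28,0],"turn": [0,0,0],"fingers": 0},
    {"delta_pos": [-0.0667,0.3733,0],"turn": [0,0,0],"fingers": 0},
    {"delta_pos": [-0.0833,0.4667,0],"turn": [0,0,0],"fingers": 0},
    {"delta_pos": [-0.1,0.56,0],"turn": [0,0,0],"fingers": 0},
    {"delta_pos": [-0.1117,0.6517,0],"turn": [0,0,0],"fingers": 0},
    {"delta_pos": [-0.1117,0.6517,0],"turn": [0,0,0],"fingers": 0},
    {"delta_pos": [-0.1117,0.6517,0.0833],"turn": [0,0,0],"fingers": 0},
    {"delta_pos": [-0.1117,0.6517,0.1667],"turn": [0,0,0],"fingers": 0},
    {"delta_pos": [-0.1117,0.6517,0.2333],"turn": [0,0,0],"fingers": 0},
    {"delta_pos": [-0.1117,0.6517,0.2333],"turn": [0,0,0],"fingers": 0}
  ]
}}

```text
clock: 3.1
position: [0.5696, -0.3703, 0.149]
ee_rot: [0.412, 0.911, 0.0, -0.003]
ft_force: [-0.3, -0.2, 1.3]
grip_width: 1.003
grasp_force: 0.0
```

```bash
cat >> m.py <<'E'
def go(x,y,z,p=None):
    from scipy.spatial.transform import Rotation as R
    o=get_obs(); p=o['position']; A=R.from_quat(o['ee_rot']).as_matrix()
    return 'at',p.round(4),'delta',((np.array([x,y,z])-p)@A).round(4),'R',A.round(3).tolist()
E
python3 -c "
from m import *
print(go(.572,-.370,.058))"
```

```text
('at', array([ 0.5696, -0.3703,  0.149 ]), 'delta', array([-0.0019,  0.0022,  0.0909]), 'R', [[-0.66, 0.751, -0.006], [0.751, 0.66, 0.003], [0.006, -0.002, -1.0]])
```

Converted, 0.093 m / 0.6 = 0.155, 0.08 m / 0.6 = 0.1333.

Emit:
{"api": "move_arm", "payload": {
  "plan": [
    {"delta_pos": [0,0,0.05],"turn": [0,0,0],"fingers": 0},
    {"delta_pos": [0,0,0.1],"turn": [0,0,0],"fingers": 0},
    {"delta_pos": [0,0,0.1333],"turn": [0,0,0],"fingers": 0},
    {"delta_pos": [0,0,0.155],"turn": [0,0,0],"fingers": 0},
    {"delta_pos": [0,0,0.155],"turn": [0,0,0],"fingers": 0},
    {"delta_pos": [0,0,0.155],"turn": [0,0,0],"fingers": 0.3},
    {"delta_pos": [0,0,0.155],"turn": [0,0,0],"fingers": 1},
    {"delta_pos": [0,0,0.155],"turn": [0,0,0],"fingers": 1},
    {"delta_pos": [0,0,0.155],"turn": [0,0,0],"fingers": 1},
    {"delta_pos": [0,0,0.155],"turn": [0,0,0],"fingers": 1}
  ],
  "force": 35
}}

```text
clock: 4.35
position: [0.5722, -0.3709, 0.0602]
ee_rot: [0.411, 0.912, -0.0, 0.001]
ft_force: [-0.5, 0.1, 5.4]
grip_width: 0.474
grasp_force: 34.9
```

```bash
python3 -c "
from m import *
print(go(.635,-.187,.178)); snap('side','side1')"
```

```text
('at', array([ 0.5722, -0.3709,  0.0602]), 'delta', array([ 0.0961,  0.1688, -0.1179]), 'R', [[-0.662, 0.749, 0.001], [0.749, 0.662, -0.001], [-0.001, 0.0, -1.0]])
```

View pics/side1.png

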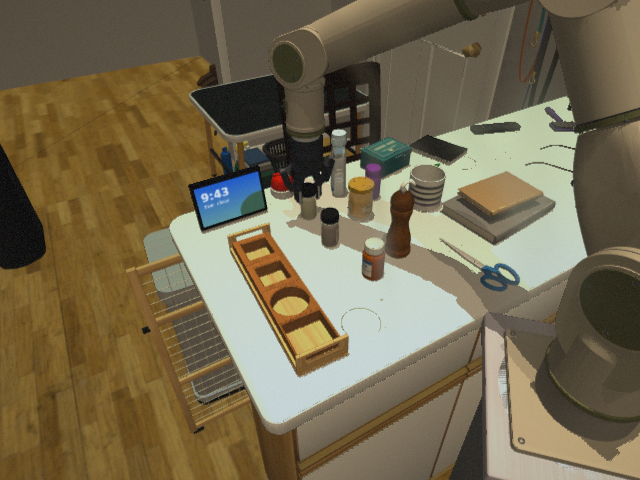

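The side view shows the jar held upright at (308,205), with its neighbours undisturbed.

Converted, 0.169 m / 0.6 = 0.2817, -0.118 m / 0.6 = -0.1967.

Emit:
{"api": "move_arm", "payload": {
  "plan": [
    {"delta_pos": [0,0,-0.05],"turn": [0,0,0],"fingers": 1},
    {"delta_pos": [0,0,-0.1333],"turn": [0,0,0],"fingers": 1},
    {"delta_pos": [0.0167,0.0333,-0.1967],"turn": [0,0,0],"fingers": 1},
    {"delta_pos": [0.05,0.1,-0.1967],"turn": [0,0,0],"fingers": 1},
    {"delta_pos": [0.0917,0.1667,-0.1967],"turn": [0,0,0],"fingers": 1},
    {"delta_pos": [0.1333,0.2333,-0.1967],"turn": [0,0,0],"fingers": 1},
    {"delta_pos": [0.16,0.2817,-0.1967],"turn": [0,0,0],"fingers": 1},
    {"delta_pos": [0.16,0.2817,-0.1967],"turn": [0,0,0],"fingers": 1},
    {"delta_pos": [0.16,0.2817,-0.1667],"turn": [0,0,0],"fingers": 1},
    {"delta_pos": [0.16,0.2817,-0.1167],"turn": [0,0,0],"fingers": 1},
    {"delta_pos": [0.16,0.2817,-0.0917],"turn": [0,0,0],"fingers": 1},
    {"delta_pos": [0.16,0.2817,-0.0917],"turn": [0,0,0],"fingers": 1}
  ]
}}

```text
clock: 5.9
position: [0.6338, -0.1874, 0.1125]
ee_rot: [0.411, 0.911, -0.0, -0.001]
ft_force: [0.4, -0.1, -1.0]
grip_width: 0.47
grasp_force: 35.5
```

```bash
python3 -c "
from m import *
print(go(.635,-.187,.065))
c=snap('top','t1'); cv2.imwrite('pics/t1c.png',cv2.resize(c['color'][120:320,160:420,::-1],None,fx=3,fy=3))"
```

```text
('at', array([ 0.6338, -0.1874,  0.1125]), 'delta', array([-0.0006,  0.0013,  0.0475]), 'R', [[-0.662, 0.75, -0.003], [0.75, 0.662, 0.001], [0.002, -0.002, -1.0]])
```

View pics/t1c.png

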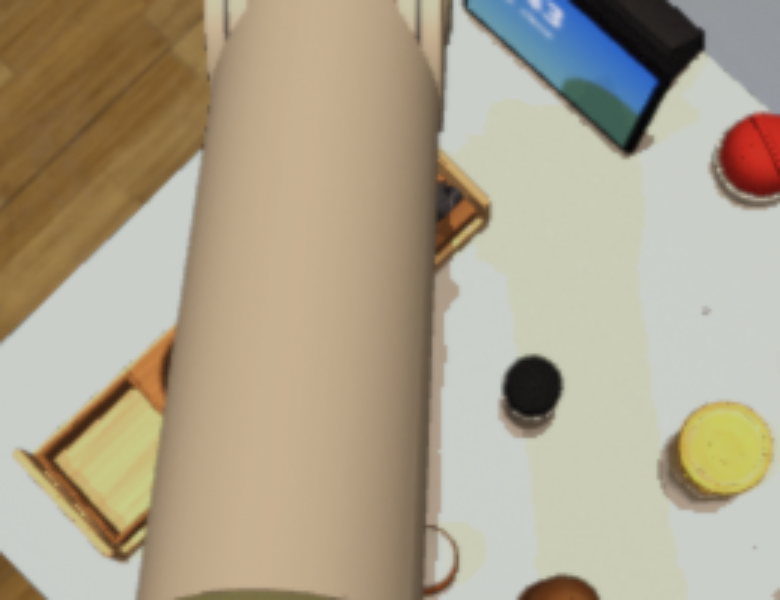

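The arm hides the well from above, with only the caddy corner showing near crop pixel (460,200). The measured pose is on target, so I'm descending.

Converted, 0.05 m / 0.6 = 0.0833, 0.049 m / 0.6 = 0.0817.

Emit:
{"api": "move_arm", "payload": {
  "plan": [
    {"delta_pos": [0,0,0.0333],"turn": [0,0,0],"fingers": 1},
    {"delta_pos": [0,0,0.0583],"turn": [0,0,0],"fingers": 1},
    {"delta_pos": [0,0,0.075],"turn": [0,0,0],"fingers": 1},
    {"delta_pos": [0,0,0.0817],"turn": [0,0,0],"fingers": 1},
    {"delta_pos": [0,0,0.0833],"turn": [0,0,0],"fingers": 1},
    {"delta_pos": [0,0,0.0833],"turn": [0,0,0],"fingers": 1},
    {"delta_pos": [0,0,0.0833],"turn": [0,0,0],"fingers": 1}
  ]
}}

```text
clock: 6.82
position: [0.6349, -0.1869, 0.0652]
ee_rot: [0.411, 0.912, -0.0, 0.0]
ft_force: [-3.4, 0.6, 4.8]
grip_width: 0.477
grasp_force: 36.5
```

```bash
python3 -c "
from m import *
c=snap('side','s2'); cv2.imwrite('pics/s2c.png',cv2.resize(c['color'][180:380,170:370,::-1],None,fx=3,fy=3))"
```

```text
(no output)
```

View pics/s2c.png

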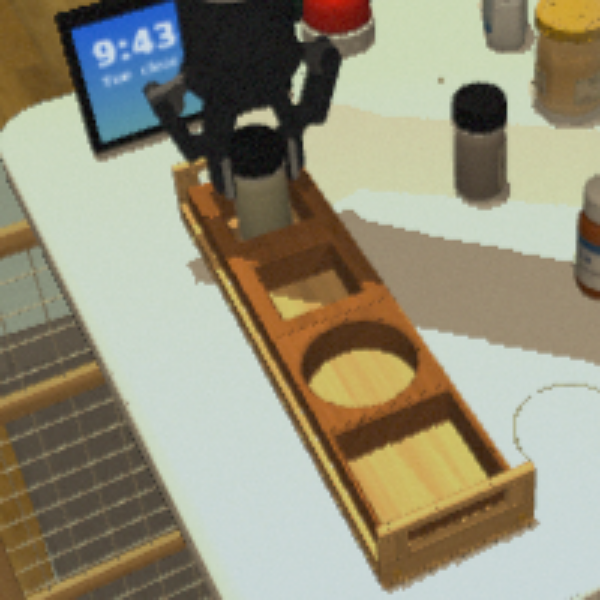

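Crop: the jar sits in the end small well at crop (260,190), between the fingers. Contact is about 5 N. Releasing and going to the second jar.

Converted, -0.1675 m / 0.6 = -0.2792, -0.118 m / 0.6 = -0.1967.

Emit:
{"api": "move_arm", "payload": {
  "plan": [
    {"delta_pos": [0,0,0],"turn": [0,0,0],"fingers": 0.4},
    {"delta_pos": [0,0,0],"turn": [0,0,0],"fingers": 0},
    {"delta_pos": [0,0,0],"turn": [0,0,0],"fingers": 0},
    {"delta_pos": [0,0,0],"turn": [0,0,0],"fingers": 0},
    {"delta_pos": [0,0,-0.05],"turn": [0,0,0],"fingers": 0},
    {"delta_pos": [0,0,-0.1333],"turn": [0,0,0],"fingers": 0},
    {"delta_pos": [0,0,-0.1967],"turn": [0,0,0],"fingers": 0},
    {"delta_pos": [0.0117,-0.0917,-0.1967],"turn": [0,0,0],"fingers": 0},
    {"delta_pos": [0.0233,-0.1833,-0.1967],"turn": [0,0,0],"fingers": 0},
    {"delta_pos": [0.035,-0.2792,-0.1967],"turn": [0,0,0],"fingers": 0},
    {"delta_pos": [0.035,-0.2792,-0.1967],"turn": [0,0,0],"fingers": 0},
    {"delta_pos": [0.035,-0.2792,-0.1417],"turn": [0,0,0],"fingers": 0}
  ]
}}

```text
clock: 8.38
position: [0.4971, -0.2828, 0.1515]
ee_rot: [0.411, 0.911, -0.0, 0.003]
ft_force: [0.2, 0.8, -0.0]
grip_width: 0.996
grasp_force: 0.0
```

```bash
python3 -c "
from m import *
print(go(.4955,-.282,.058)[:4])
c=camera('top');P=pts(c); W=P[230:270,315:360].reshape(-1,3)
W=P.reshape(-1,3); 
for q in((.635,-.187),(.4955,-.282)):
  k=W[(np.hypot(W[:,0]-q[0],W[:,1]-q[1])<.05)&(W[:,2]>.075)&(W[:,2]<.102)]; print(len(k),((k.max(0)+k.min(0))/2).round(4) if len(k) else '',k[:,2].max() if len(k) else '',np.median(k[:,2]))"
```

```text
('at', array([ 0.4971, -0.2828,  0.1515]), 'delta', array([ 0.0022, -0.0008,  0.0935]))
344 [ 0.635  -0.1881  0.0883] 0.10146351254984451 0.09488853518247839
0   nan
  return _methods._mean(a, axis=axis, dtype=dtype,
  ret = ret.dtype.type(ret / rcount)
```

Jar 1's top is at 0.095 m, so it is on the caddy floor. Grasping jar 2.

Converted, 0.091 m / 0.6 = 0.1517, 0.08 m / 0.6 = 0.1333.

Emit:
{"api": "move_arm", "payload": {
  "plan": [
    {"delta_pos": [0,0,0.05],"turn": [0,0,0],"fingers": 0},
    {"delta_pos": [0,0,0.1],"turn": [0,0,0],"fingers": 0},
    {"delta_pos": [0,0,0.1333],"turn": [0,0,0],"fingers": 0},
    {"delta_pos": [0,0,0.1517],"turn": [0,0,0],"fingers": 0},
    {"delta_pos": [0,0,0.1517],"turn": [0,0,0],"fingers": 0},
    {"delta_pos": [0,0,0.1517],"turn": [0,0,0],"fingers": 0.3},
    {"delta_pos": [0,0,0.1517],"turn": [0,0,0],"fingers": 1},
    {"delta_pos": [0,0,0.1517],"turn": [0,0,0],"fingers": 1},
    {"delta_pos": [0,0,0.1517],"turn": [0,0,0],"fingers": 1},
    {"delta_pos": [0,0,0.1517],"turn": [0,0,0],"fingers": 1}
  ]
}}

```text
clock: 9.68
position: [0.4959, -0.2823, 0.059]
ee_rot: [0.411, 0.912, -0.0, 0.001]
ft_force: [-1.2, 0.0, 5.4]
grip_width: 0.472
grasp_force: 35.1
```

```bash
python3 -c "
from m import *
print(go(.5764,-.1225,.178)[:4])"
```

```text
('at', array([ 0.4959, -0.2823,  0.059 ]), 'delta', array([ 0.0662,  0.1661, -0.119 ]))
```

Converted, 0.166 m / 0.6 = 0.2767, 0.13 m / 0.6 = 0.2167.

Emit:
{"api": "move_arm", "payload": {
  "plan": [
    {"delta_pos": [0,0,-0.05],"turn": [0,0,0],"fingers": 1},
    {"delta_pos": [0,0,-0.1333],"turn": [0,0,0],"fingers": 1},
    {"delta_pos": [0.01,0.0267,-0.1967],"turn": [0,0,0],"fingers": 1},
    {"delta_pos": [0.0333,0.0917,-0.1967],"turn": [0,0,0],"fingers": 1},
    {"delta_pos": [0.06,0.15,-0.1967],"turn": [0,0,0],"fingers": 1},
    {"delta_pos": [0.0867,0.2167,-0.1967],"turn": [0,0,0],"fingers": 1},
    {"delta_pos": [0.11,0.2767,-0.1967],"turn": [0,0,0],"fingers": 1},
    {"delta_pos": [0.11,0.2767,-0.1967],"turn": [0,0,0],"fingers": 1},
    {"delta_pos": [0.11,0.2767,-0.1967],"turn": [0,0,0],"fingers": 1},
    {"delta_pos": [0.11,0.2767,-0.1333],"turn": [0,0,0],"fingers": 1},
    {"delta_pos": [0.11,0.2767,-0.0833],"turn": [0,0,0],"fingers": 1},
    {"delta_pos": [0.11,0.2767,-0.0833],"turn": [0,0,0],"fingers": 1}
  ]
}}

```text
clock: 11.18
position: [0.5742, -0.1238, 0.1062]
ee_rot: [0.412, 0.911, -0.001, -0.002]
ft_force: [-0.1, -0.5, -0.1]
grip_width: 0.47
grasp_force: 35.5
```

Converted, 0.045 m / 0.6 = 0.075, 0.042 m / 0.6 = 0.07.

Emit:
{"api": "move_arm", "payload": {
  "plan": [
    {"delta_pos": [0,0,0.0333],"turn": [0,0,0],"fingers": 1},
    {"delta_pos": [0,0,0.0583],"turn": [0,0,0],"fingers": 1},
    {"delta_pos": [0,0,0.07],"turn": [0,0,0],"fingers": 1},
    {"delta_pos": [0,0,0.075],"turn": [0,0,0],"fingers": 1},
    {"delta_pos": [0,0,0.075],"turn": [0,0,0],"fingers": 1},
    {"delta_pos": [0,0,0.075],"turn": [0,0,0],"fingers": 1}
  ]
}}

```text
clock: 11.92
position: [0.5764, -0.1227, 0.0641]
ee_rot: [0.411, 0.912, -0.0, 0.0]
ft_force: [-3.0, -0.1, 5.5]
grip_width: 0.474
grasp_force: 36.1
```

```bash
python3 -c "
from m import *
print(go(.4493,-.4085,.178)[:4])
c=snap('side','s3'); cv2.imwrite('pics/s3c.png',cv2.resize(c['color'][180:380,170:370,::-1],None,fx=3,fy=3))"
```

```text
('at', array([ 0.5764, -0.1227,  0.0641]), 'delta', array([-0.13  , -0.2845, -0.1137]))
```

View pics/s3c.png

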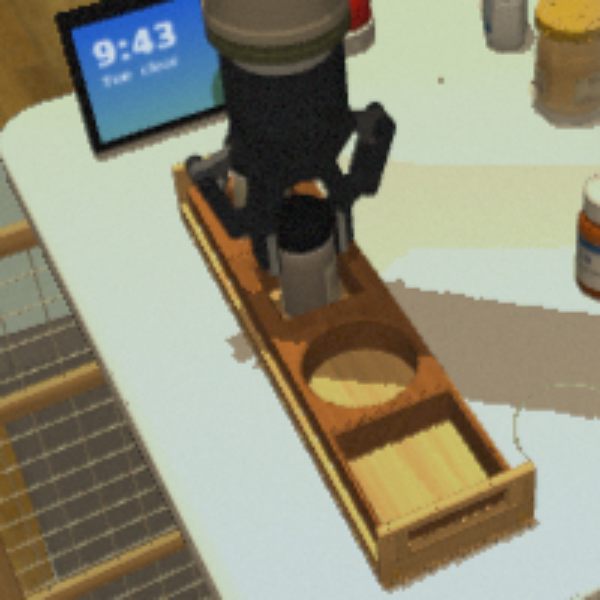

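Crop: the second jar stands in its small well at crop (305,255). Releasing and moving over the yellow jar.

Converted, -0.2845 m / 0.6 = -0.4742, -0.13 m / 0.6 = -0.2167.

Emit:
{"api": "move_arm", "payload": {
  "plan": [
    {"delta_pos": [0,0,0],"turn": [0,0,0],"fingers": 0.4},
    {"delta_pos": [0,0,0],"turn": [0,0,0],"fingers": 0},
    {"delta_pos": [0,0,0],"turn": [0,0,0],"fingers": 0},
    {"delta_pos": [0,0,0],"turn": [0,0,0],"fingers": 0},
    {"delta_pos": [0,0,-0.05],"turn": [0,0,0],"fingers": 0},
    {"delta_pos": [0,0,-0.1333],"turn": [0,0,0],"fingers": 0},
    {"delta_pos": [0,0,-0.1917],"turn": [0,0,0],"fingers": 0},
    {"delta_pos": [-0.0417,-0.0917,-0.1917],"turn": [0,0,0],"fingers": 0},
    {"delta_pos": [-0.0833,-0.1833,-0.1917],"turn": [0,0,0],"fingers": 0},
    {"delta_pos": [-0.125,-0.275,-0.1917],"turn": [0,0,0],"fingers": 0},
    {"delta_pos": [-0.1667,-0.3667,-0.1917],"turn": [0,0,0],"fingers": 0},
    {"delta_pos": [-0.2167,-0.4742,-0.1917],"turn": [0,0,0],"fingers": 0}
  ]
}}

```text
clock: 13.48
position: [0.4517, -0.402, 0.1786]
ee_rot: [0.411, 0.912, -0.0, 0.0]
ft_force: [1.1, 0.0, 0.2]
grip_width: 1.0
grasp_force: 0.0
```

Converted, 0.03 m / 0.6 = 0.05.

Emit:
{"api": "move_arm", "payload": {
  "plan": [
    {"delta_pos": [0,0,0],"turn": [0,0,0],"fingers": 0},
    {"delta_pos": [0,0,0.05],"turn": [0,0,0],"fingers": 0},
    {"delta_pos": [0,0,0.05],"turn": [0,0,0],"fingers": 0}
  ]
}}

```text
clock: 13.85
position: [0.452, -0.3988, 0.1464]
ee_rot: [0.41, 0.912, 0.001, -0.002]
ft_force: [1.0, 0.2, 0.8]
grip_width: 0.999
grasp_force: 0.0
```

```bash
python3 -c "
from m import *
print(go(.4493,-.4085,.054)[:4])"
```

```text
('at', array([ 0.452 , -0.3988,  0.1464]), 'delta', array([-0.0058, -0.0084,  0.0924]))
```

Converted, 0.093 m / 0.6 = 0.155, 0.08 m / 0.6 = 0.1333.

Emit:
{"api": "move_arm", "payload": {
  "plan": [
    {"delta_pos": [-0.0092,-0.0142,0],"turn": [0,0,0],"fingers": 0},
    {"delta_pos": [-0.0092,-0.0142,0],"turn": [0,0,0],"fingers": 0},
    {"delta_pos": [-0.0092,-0.0142,0.05],"turn": [0,0,0],"fingers": 0},
    {"delta_pos": [-0.0092,-0.0142,0.1],"turn": [0,0,0],"fingers": 0},
    {"delta_pos": [-0.0092,-0.0142,0.1333],"turn": [0,0,0],"fingers": 0},
    {"delta_pos": [-0.0092,-0.0142,0.155],"turn": [0,0,0],"fingers": 0},
    {"delta_pos": [-0.0092,-0.0142,0.155],"turn": [0,0,0],"fingers": 0},
    {"delta_pos": [-0.0092,-0.0142,0.155],"turn": [0,0,0],"fingers": 0.15},
    {"delta_pos": [-0.0092,-0.0142,0.155],"turn": [0,0,0],"fingers": 1},
    {"delta_pos": [-0.0092,-0.0142,0.155],"turn": [0,0,0],"fingers": 1},
    {"delta_pos": [-0.0092,-0.0142,0.155],"turn": [0,0,0],"fingers": 1},
    {"delta_pos": [-0.0092,-0.0142,0.155],"turn": [0,0,0],"fingers": 1}
  ],
  "force": 60
}}

```text
clock: 15.35
position: [0.4506, -0.4108, 0.0569]
ee_rot: [0.411, 0.912, -0.0, 0.001]
ft_force: [-1.1, -0.0, 6.2]
grip_width: 0.72
grasp_force: 63.5
```

```bash
python3 -c "
from m import *
print(go(.4588,.0055,.18)[:4])
c=snap('side','s4'); cv2.imwrite('pics/s4c.png',cv2.resize(c['color'][100:300,250:450,::-1],None,fx=3,fy=3))"
```

```text
('at', array([ 0.4506, -0.4108,  0.0569]), 'delta', array([ 0.3062,  0.2819, -0.1239]))
```

View pics/s4c.png

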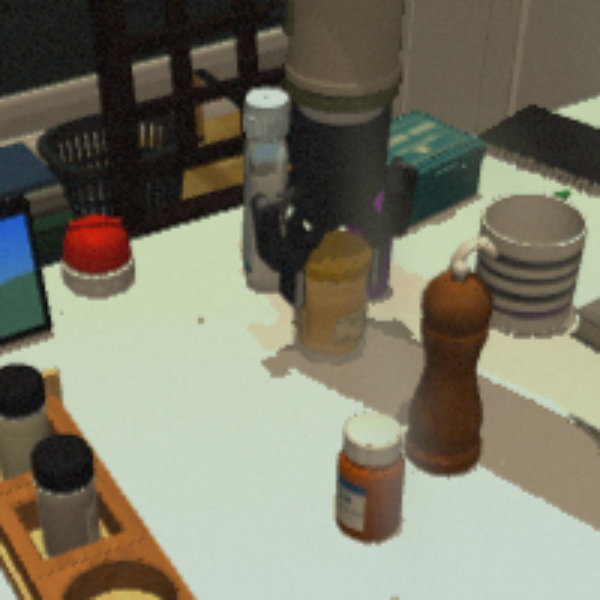

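Crop: the yellow jar is gripped upright at crop (335,300), and the opening of 61 mm matches the body under the lid. Moving to the large well.

Converted, 0.306 m / 0.6 = 0.51, 0.282 m / 0.6 = 0.47.

Emit:
{"api": "move_arm", "payload": {
  "plan": [
    {"delta_pos": [0,0,-0.05],"turn": [0,0,0],"fingers": 1},
    {"delta_pos": [0,0,-0.1333],"turn": [0,0,0],"fingers": 1},
    {"delta_pos": [0,0,-0.2067],"turn": [0,0,0],"fingers": 1},
    {"delta_pos": [0.0567,0.0517,-0.2067],"turn": [0,0,0],"fingers": 1},
    {"delta_pos": [0.1217,0.1117,-0.2067],"turn": [0,0,0],"fingers": 1},
    {"delta_pos": [0.1867,0.1717,-0.2067],"turn": [0,0,0],"fingers": 1},
    {"delta_pos": [0.2517,0.2317,-0.2067],"turn": [0,0,0],"fingers": 1},
    {"delta_pos": [0.3167,0.2917,-0.2067],"turn": [0,0,0],"fingers": 1},
    {"delta_pos": [0.3817,0.3517,-0.2067],"turn": [0,0,0],"fingers": 1},
    {"delta_pos": [0.4467,0.4117,-0.2067],"turn": [0,0,0],"fingers": 1},
    {"delta_pos": [0.51,0.47,-0.2067],"turn": [0,0,0],"fingers": 1},
    {"delta_pos": [0.51,0.47,-0.2067],"turn": [0,0,0],"fingers": 1}
  ]
}}

```text
clock: 16.9
position: [0.4579, 0.0103, 0.1795]
ee_rot: [0.408, 0.913, 0.0, 0.0]
ft_force: [0.2, -1.9, -5.6]
grip_width: 0.72
grasp_force: 67.3
```

Emit:
{"api": "move_arm", "payload": {
  "plan": [
    {"delta_pos": [0,0,0],"turn": [0,0,0],"fingers": 1},
    {"delta_pos": [0,0,0],"turn": [0,0,0],"fingers": 1}
  ]
}}

```text
clock: 17.15
position: [0.4583, 0.0047, 0.1791]
ee_rot: [0.412, 0.911, -0.0, -0.0]
ft_force: [0.1, -0.0, -6.2]
grip_width: 0.716
grasp_force: 67.3
```

```bash
python3 -c "
from m import *
print(go(.4588,.0055,.062)[:4])"
```

```text
('at', array([0.4583, 0.0047, 0.1791]), 'delta', array([0.0003, 0.001 , 0.1171]))
```

Converted, 0.118 m / 0.6 = 0.1967, 0.001 m / 0.6 = 0.0017.

Emit:
{"api": "move_arm", "payload": {
  "plan": [
    {"delta_pos": [0,0.0017,0.0667],"turn": [0,0,0],"fingers": 1},
    {"delta_pos": [0,0.0017,0.125],"turn": [0,0,0],"fingers": 1},
    {"delta_pos": [0,0.0017,0.1583],"turn": [0,0,0],"fingers": 1},
    {"delta_pos": [0,0.0017,0.1833],"turn": [0,0,0],"fingers": 1},
    {"delta_pos": [0,0.0017,0.1933],"turn": [0,0,0],"fingers": 1},
    {"delta_pos": [0,0.0017,0.1967],"turn": [0,0,0],"fingers": 1},
    {"delta_pos": [0,0.0017,0.1967],"turn": [0,0,0],"fingers": 1},
    {"delta_pos": [0,0.0017,0.1967],"turn": [0,0,0],"fingers": 1}
  ]
}}

```text
clock: 18.15
position: [0.4598, 0.0064, 0.062]
ee_rot: [0.411, 0.912, 0.0, 0.001]
ft_force: [-1.7, -0.7, -0.7]
grip_width: 0.719
grasp_force: 67.1
```

```bash
python3 -c "
from m import *
print(go(.3418,-.295,.26)[:4])
c=snap('side','s5'); cv2.imwrite('pics/s5c.png',cv2.resize(c['color'][180:380,200:400,::-1],None,fx=3,fy=3))"
```

```text
('at', array([0.4598, 0.0064, 0.062 ]), 'delta', array([-0.148 , -0.2879, -0.1981]))
```

View pics/s5c.png

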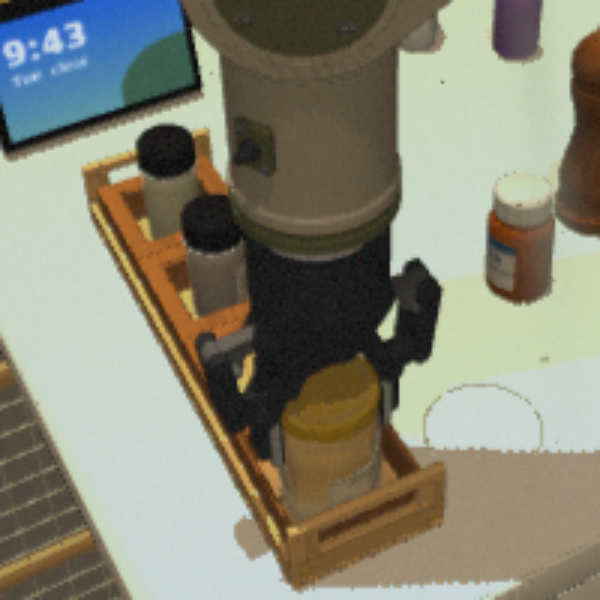

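Crop: the yellow jar stands upright in the large well at crop (330,440), and its weight has come off the wrist. Releasing and moving over the mill.

Converted, -0.2 m / 0.6 = -0.3333, -0.18 m / 0.6 = -0.3.

Emit:
{"api": "move_arm", "payload": {
  "plan": [
    {"delta_pos": [0,0,0],"turn": [0,0,0],"fingers": 0.2},
    {"delta_pos": [0,0,0],"turn": [0,0,0],"fingers": 0},
    {"delta_pos": [0,0,0],"turn": [0,0,0],"fingers": 0},
    {"delta_pos": [0,0,0],"turn": [0,0,0],"fingers": 0},
    {"delta_pos": [0,0,-0.05],"turn": [0,0,0],"fingers": 0},
    {"delta_pos": [0,0,-0.1333],"turn": [0,0,0],"fingers": 0},
    {"delta_pos": [0,0,-0.2167],"turn": [0,0,0],"fingers": 0},
    {"delta_pos": [0,0,-0.3],"turn": [0,0,0],"fingers": 0},
    {"delta_pos": [0,0,-0.3333],"turn": [0,0,0],"fingers": 0},
    {"delta_pos": [0,0,-0.3333],"turn": [0,0,0],"fingers": 0}
  ]
}}

```text
clock: 19.45
position: [0.4599, 0.0066, 0.2625]
ee_rot: [0.411, 0.912, 0.0, 0.001]
ft_force: [-0.7, 0.8, -0.7]
grip_width: 0.994
grasp_force: 0.0
```

Converted, -0.288 m / 0.6 = -0.48, -0.246 m / 0.6 = -0.41.

Emit:
{"api": "move_arm", "payload": {
  "plan": [
    {"delta_pos": [-0.035,-0.0683,0],"turn": [0,0,0],"fingers": 0},
    {"delta_pos": [-0.07,-0.1367,0],"turn": [0,0,0],"fingers": 0},
    {"delta_pos": [-0.105,-0.205,0],"turn": [0,0,0],"fingers": 0},
    {"delta_pos": [-0.14,-0.2733,0],"turn": [0,0,0],"fingers": 0},
    {"delta_pos": [-0.175,-0.3417,0],"turn": [0,0,0],"fingers": 0},
    {"delta_pos": [-0.21,-0.41,0],"turn": [0,0,0],"fingers": 0},
    {"delta_pos": [-0.2467,-0.48,0],"turn": [0,0,0],"fingers": 0},
    {"delta_pos": [-0.2467,-0.48,0],"turn": [0,0,0],"fingers": 0},
    {"delta_pos": [-0.2467,-0.48,0],"turn": [0,0,0],"fingers": 0}
  ]
}}

```text
clock: 20.58
position: [0.3415, -0.2942, 0.2602]
ee_rot: [0.411, 0.912, 0.0, -0.001]
ft_force: [0.8, 0.4, -0.2]
grip_width: 0.998
grasp_force: 0.0
```

```bash
python3 -c "
from m import *
print(go(.3418,-.295,.133)[:4])
c=camera('side');W=pts(c).reshape(-1,3)
for q in((.4588,.0055),):
  k=W[(np.hypot(W[:,0]-q[0],W[:,1]-q[1])<.05)&(W[:,2]>.092)&(W[:,2]<.12)]; print(len(k),((k.max(0)+k.min(0))/2).round(4),np.median(k[:,2]))
k=W[(np.hypot(W[:,0]-.342,W[:,1]+.293)<.04)]
for lo in(.01,.03,.05,.1,.125,.14): 
  j=k[(k[:,2]>lo)&(k[:,2]<lo+.02)]; print(lo,len(j),j.min(0).round(3)[:2],j.max(0).round(3)[:2])
"
```

```text
('at', array([ 0.3415, -0.2942,  0.2602]), 'delta', array([-0.001 , -0.0003,  0.1272]))
884 [0.4585 0.0082 0.0971] 0.09817926716743519
0.01 188 [ 0.311 -0.304] [ 0.368 -0.264]
0.03 194 [ 0.314 -0.298] [ 0.367 -0.266]
0.05 193 [ 0.317 -0.295] [ 0.364 -0.269]
0.1 136 [ 0.318 -0.293] [ 0.365 -0.269]
0.125 187 [ 0.318 -0.305] [ 0.367 -0.268]
0.14 290 [ 0.319 -0.309] [ 0.365 -0.268]
```

Converted, 0.127 m / 0.6 = 0.2117, 0.001 m / 0.6 = 0.0017.

Emit:
{"api": "move_arm", "payload": {
  "plan": [
    {"delta_pos": [0,0.0017,0.0667],"turn": [0,0,0],"fingers": 0},
    {"delta_pos": [0,0.0017,0.125],"turn": [0,0,0],"fingers": 0},
    {"delta_pos": [0,0.0017,0.175],"turn": [0,0,0],"fingers": 0},
    {"delta_pos": [0,0.0017,0.2117],"turn": [0,0,0],"fingers": 0},
    {"delta_pos": [0,0.0017,0.2117],"turn": [0,0,0],"fingers": 0},
    {"delta_pos": [0,0.0017,0.2117],"turn": [0,0,0],"fingers": 0.25},
    {"delta_pos": [0,0.0017,0.2117],"turn": [0,0,0],"fingers": 1},
    {"delta_pos": [0,0.0017,0.2117],"turn": [0,0,0],"fingers": 1},
    {"delta_pos": [0,0.0017,0.2117],"turn": [0,0,0],"fingers": 1},
    {"delta_pos": [0,0.0017,0.2117],"turn": [0,0,0],"fingers": 1}
  ],
  "force": 45
}}

```text
clock: 21.88
position: [0.3431, -0.2951, 0.1358]
ee_rot: [0.411, 0.912, -0.001, 0.001]
ft_force: [-1.0, 0.1, 6.8]
grip_width: 0.546
grasp_force: 45.7
```

```bash
python3 -c "
from m import *
print(go(.5176,-.0583,.263)[:4])
c=snap('side','s6'); cv2.imwrite('pics/s6c.png',cv2.resize(c['color'][100:300,300:500,::-1],None,fx=3,fy=3))"
```

```text
('at', array([ 0.3431, -0.2951,  0.1358]), 'delta', array([ 0.0615,  0.2876, -0.1273]))
```

View pics/s6c.png

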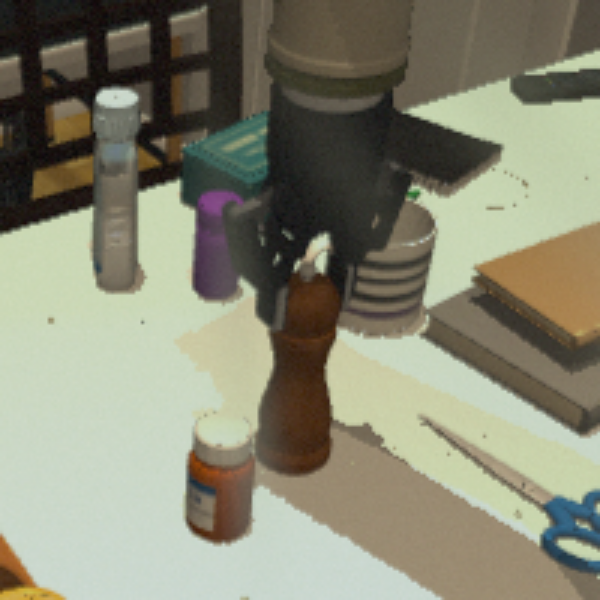

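Crop: the mill's head is gripped at crop (310,300), with the mill upright. Lifting it and carrying it to the round well.

Converted, 0.2875 m / 0.6 = 0.4792, 0.265 m / 0.6 = 0.4417.

Emit:
{"api": "move_arm", "payload": {
  "plan": [
    {"delta_pos": [0,0,-0.05],"turn": [0,0,0],"fingers": 1},
    {"delta_pos": [0,0,-0.1167],"turn": [0,0,0],"fingers": 1},
    {"delta_pos": [0,0,-0.1833],"turn": [0,0,0],"fingers": 1},
    {"delta_pos": [0,0,-0.2133],"turn": [0,0,0],"fingers": 1},
    {"delta_pos": [0.0133,0.0633,-0.2133],"turn": [0,0,0],"fingers": 1},
    {"delta_pos": [0.03,0.14,-0.2133],"turn": [0,0,0],"fingers": 1},
    {"delta_pos": [0.0467,0.2167,-0.2133],"turn": [0,0,0],"fingers": 1},
    {"delta_pos": [0.0633,0.2967,-0.2133],"turn": [0,0,0],"fingers": 1},
    {"delta_pos": [0.08,0.375,-0.2133],"turn": [0,0,0],"fingers": 1},
    {"delta_pos": [0.095,0.4417,-0.2133],"turn": [0,0,0],"fingers": 1},
    {"delta_pos": [0.1025,0.4792,-0.2133],"turn": [0,0,0],"fingers": 1},
    {"delta_pos": [0.1025,0.4792,-0.2133],"turn": [0,0,0],"fingers": 1}
  ]
}}

```text
clock: 23.42
position: [0.5174, -0.0561, 0.2625]
ee_rot: [0.409, 0.912, 0.0, 0.0]
ft_force: [0.1, -1.1, -1.5]
grip_width: 0.543
grasp_force: 46.9
```

Converted, 0.07 m / 0.6 = 0.1167, 0.06 m / 0.6 = 0.1.

Emit:
{"api": "move_arm", "payload": {
  "plan": [
    {"delta_pos": [0,0,0],"turn": [0,0,0],"fingers": 1},
    {"delta_pos": [0,0,0.05],"turn": [0,0,0],"fingers": 1},
    {"delta_pos": [0,0,0.1],"turn": [0,0,0],"fingers": 1},
    {"delta_pos": [0,0,0.1167],"turn": [0,0,0],"fingers": 1},
    {"delta_pos": [0,0,0.1167],"turn": [0,0,0],"fingers": 1}
  ]
}}

```text
clock: 24.05
position: [0.5167, -0.0586, 0.1925]
ee_rot: [0.411, 0.911, -0.0, -0.0]
ft_force: [0.4, -0.4, -1.3]
grip_width: 0.54
grasp_force: 46.9
```

```bash
python3 -c "
from m import *
print(go(.5176,-.0583,.141)[:4])
c=snap('side','s7'); cv2.imwrite('pics/s7c.png',cv2.resize(c['color'][180:380,200:400,::-1],None,fx=3,fy=3))"
```

```text
('at', array([ 0.5167, -0.0586,  0.1925]), 'delta', array([-0.0004,  0.0009,  0.0515]))
```

View pics/s7c.png

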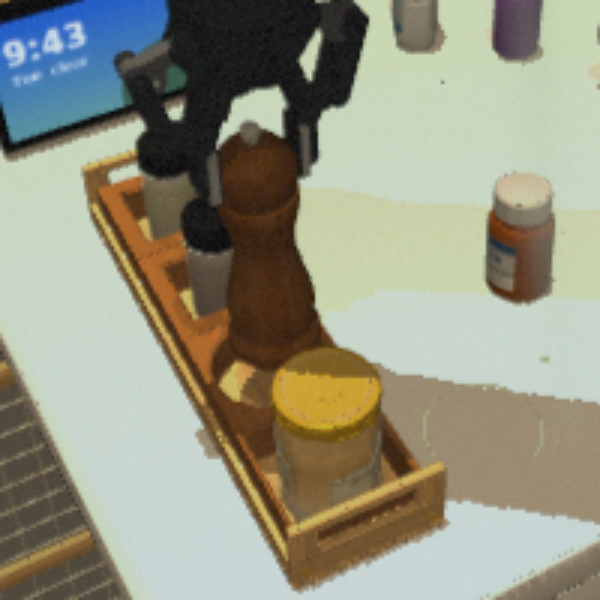

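Crop: the mill hangs just above the round well at crop (270,370), and the other three are standing. Lowering it.

Converted, 0.053 m / 0.6 = 0.0883, 0.051 m / 0.6 = 0.085.

Emit:
{"api": "move_arm", "payload": {
  "plan": [
    {"delta_pos": [0,0,0.0333],"turn": [0,0,0],"fingers": 1},
    {"delta_pos": [0,0,0.0583],"turn": [0,0,0],"fingers": 1},
    {"delta_pos": [0,0,0.075],"turn": [0,0,0],"fingers": 1},
    {"delta_pos": [0,0,0.085],"turn": [0,0,0],"fingers": 1},
    {"delta_pos": [0,0,0.0883],"turn": [0,0,0],"fingers": 1},
    {"delta_pos": [0,0,0.0883],"turn": [0,0,0],"fingers": 1},
    {"delta_pos": [0,0,0.0883],"turn": [0,0,0],"fingers": 1}
  ]
}}

```text
clock: 24.98
position: [0.5178, -0.0584, 0.141]
ee_rot: [0.411, 0.912, -0.0, 0.001]
ft_force: [-3.3, -1.3, 10.8]
grip_width: 0.542
grasp_force: 48.0
```

Contact force 11 N: the mill is seated. Releasing and retreating straight up.

Converted, -0.15 m / 0.6 = -0.25, -0.14 m / 0.6 = -0.2333.

Emit:
{"api": "move_arm", "payload": {
  "plan": [
    {"delta_pos": [0,0,0],"turn": [0,0,0],"fingers": 0.35},
    {"delta_pos": [0,0,0],"turn": [0,0,0],"fingers": 0},
    {"delta_pos": [0,0,0],"turn": [0,0,0],"fingers": 0},
    {"delta_pos": [0,0,0],"turn": [0,0,0],"fingers": 0},
    {"delta_pos": [0,0,-0.05],"turn": [0,0,0],"fingers": 0},
    {"delta_pos": [0,0,-0.1167],"turn": [0,0,0],"fingers": 0},
    {"delta_pos": [0,0,-0.1833],"turn": [0,0,0],"fingers": 0},
    {"delta_pos": [0,0,-0.2333],"turn": [0,0,0],"fingers": 0},
    {"delta_pos": [0,-0.0833,-0.2333],"turn": [0,0,0],"fingers": 0},
    {"delta_pos": [0,-0.1667,-0.2333],"turn": [0,0,0],"fingers": 0},
    {"delta_pos": [0,-0.25,-0.2333],"turn": [0,0,0],"fingers": 0},
    {"delta_pos": [0,-0.25,-0.2333],"turn": [0,0,0],"fingers": 0}
  ]
}}

```text
clock: 26.48
position: [0.4023, -0.16, 0.2794]
ee_rot: [0.414, 0.91, -0.001, 0.0]
ft_force: [0.7, 0.7, -0.0]
grip_width: 0.999
grasp_force: 0.0
```

```bash
python3 -c "
from m import *
c=snap('side','s8'); W=pts(c).reshape(-1,3)
for q,h in(((.4588,.0055),.099),((.5176,-.0583),.175),((.5764,-.1225),.095),((.635,-.187),.095)):
  k=W[(np.hypot(W[:,0]-q[0],W[:,1]-q[1])<.04)&(W[:,2]>h-.03)&(W[:,2]<h+.02)]; print(h,np.percentile(k[:,2],[60,95,99]).round(4),((k.max(0)+k.min(0))/2).round(3)[:2])
cv2.imwrite('pics/s8c.png',cv2.resize(c['color'][140:380,180:460,::-1],None,fx=2.5,fy=2.5))"
```

```text
0.099 [0.0981 0.0997 0.1004] [0.458 0.008]
0.175 [0.1593 0.1712 0.1745] [ 0.517 -0.056]
0.095 [0.0941 0.0964 0.0969] [ 0.58  -0.122]
0.095 [0.0936 0.0962 0.0968] [ 0.635 -0.186]
```

View pics/s8c.png

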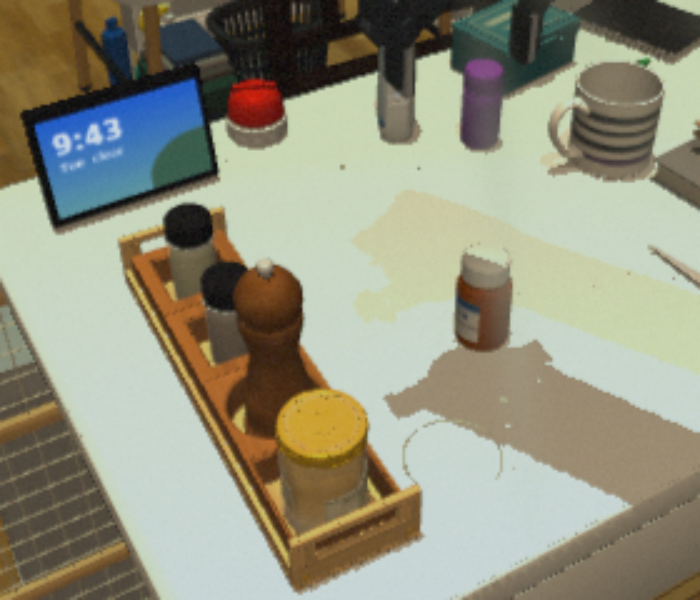

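All four stand upright in their wells, with tops at the heights expected for the caddy floor: 0.095, 0.095, 0.099 and 0.175 m. The pill bottle at crop (483,300) and the lotion bottle at (397,100) haven't moved.

```bash
python3 -c "
from workcell import hand_in
print(hand_in())"
```

```text
the job is handed in; nothing more can be done
None
```

I handed the job in at about 26.5 s on the robot's clock: both spice jars, the yellow-lidded jar and the pepper mill stand upright on the caddy floor in their wells, and the pill and lotion bottles are where they were.

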